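Load the culture dish into the bench reader and click its slide cover shut

TASK

Get the culture dish ready for reading: set the petri dish gently down flat in its place between the locating arcs in the reader's open chamber, keeping it level on the way. Then slide the reader's cover shut over it until the cover's springy tab clicks down behind the ledge at the front, and let go. Leave the other things on the bench alone.

Things in the scene. Friction and masses are not known exactly. Their poses are not given: they have to be found in the camera images.
- reader: Flat white bench instrument, fixed; 355 (its x) x 192 (y) x 72 mm high. Origin at bench level, straight below the nest centre; x points from the sloping control panel at its front (near the robot, x = -150 mm) to its rear (+205 mm), z up. Cover rails run along x on both sides: overhanging lips beyond y = +-71 mm, tops 72 mm above the bench.
- nest (a point): Middle of the round window in the chamber floor, 36 mm above the bench; axes as the reader's. The open chamber spans x -42..42, y -66..66 mm round it. Four locating arcs 4 mm high stand at its diagonals, inner radius 37 mm: 4 mm play for the dish. Beside the seated dish there are 33 mm of free floor towards +y and -y for fingers, only 9 mm towards +x and -x.
- dish_center (a point): Centre (7.5 mm above the underside) of the closed petri dish: round, 66 mm across, 15 mm high, 24 to 45 g, lying flat on the bench left or right of the reader; z up. Seated in the nest its centre is 43.5 mm above the bench.
- cover_grip (a point): Middle of the finger bar on the grey slide cover: bar 14 (x) x 70 (y) mm, 23 mm high, its top 88 mm and this point 78 mm above the bench; axes as the reader's. Cover plate: x -52..50 mm of here, 158 mm wide (y), 5 mm thick, 0.2 to 0.3 kg, captive in the rails with 1.5 mm play. Starts open, 128 to 140 mm behind the nest (+x). It shuts towards the reader's -x.
- ledge (a point): Front top edge of the ledge at the reader's front, 72 mm in front of the nest, 60 mm above the bench; axes as the reader's. A ramp leads up to it from the chamber. Over the last 25 mm of the cover's way the tab rides up it: push 4 to 12 N. Shut, the cover grip is above the nest centre: a stop 1.5 mm further ends the way, and the hooked tab no longer lets the cover slide back.
- tab (a joint): Bend of the springy tab: a tongue 41 mm wide that reaches forward from the cover's front edge to 82 mm in front of the cover grip, with a hook under its tip. 0 rad relaxed, positive with the tip lifted, about 0.13 rad when the hook rides on top of the ledge, back near 0 when it has clicked down behind the ledge.
- tape: Roll of labelling tape lying flat, 55 mm across, 19 mm high; a bystander. Origin at its underside. It and the dish may have each other's place.
- timer: Small white digital timer lying on the bench, 60 x 62 x 20 mm; a bystander. Origin at its underside.
- beaker: Small glass beaker, 57 mm across, 71 mm high; a bystander. Origin at its underside.
- filler: Red rubber pipette filler lying on the bench, 95 x 41 x 41 mm; a bystander. Origin at its underside.
There are look-alikes about, which are no part of the job. What is shaped like the part that bears dish_center but green, orange or turquoise is not meant.

How it is judged:
By the outcome, as a careful person would: the job done as asked, in the order asked, and still so for the second after the job is handed in, with the robot touching nothing.
It also fails if it takes over 51 s, if anything falls off the work surface, if the arm or the gripper's body presses on something with over 40 N, if the wrist force passes 120 N, or if a joint passes its speed limit or range.

ROBOT

A 6-joint arm with a two-finger parallel gripper is mounted at the origin on a cart in front of the work surface, level with it; the furniture and walls round the work are solid. World frame = base frame: x ahead of the robot, y to its left, z up, the work surface at z = 0. Lengths are in m, angles in rad, forces in N, time in s.
With the tool pointing down it reaches from about 0.3 to 0.85 m from the base axis. Payload 4.2 kg.
Tool frame: the origin (TCP) lies at the centre of the arm's flange, where the gripper is bolted on; the fingertips stand 191 mm ahead of it and the grasp point (between the pads) lies 172 mm ahead of it; z points along the fingers, x is the direction in which the jaws open and shut, and the axes are right-handed (so a half turn about z gives the same grasp; the last joint's range is limited). The gripper opens to 91 mm and grips with 3 to 60 N. Pads are 32 mm wide; open, the fingers measure 118 mm over their backs; the gripper's body (76 mm by 178 mm) begins 60 mm behind the grasp point.
Start: joints at [-1.296, 0.32, 1.565, -0, 1.257, -0.02], TCP at [0.167, -0.55, 0.405] pointing down, gripper open.
Joint ranges: [-3.11, 3.11], [-0.84, 2.01], [0.21, 2.61], [-1.34, 4.49], [0.05, 2.63], [-2.56, 2.56]. Speed limits (rad/s): [2.57, 2.57, 3.14, 3.14, 3.14, 3.14].

INTERFACE

Orientations are given as a unit quaternion [w, x, y, z].
In Python, from cell import * gives the robot as it stands.
- The arm moves only by the tool send_rows, never from a script. Its argument "steps" is a list that holds one entry, the list of rows, each a list of 6 numbers: the shift along the world's x, y, z in mm, then the turn, a rotation vector about the world's x, y, z in rad. A call has 1 to 12 rows; each row shifts and turns the commanded pose from where the row before left it; what a row does not reach is not made up. A row lasts 1/12 s, in which the tool goes at most 41.7 mm and 7.16 degrees, less where a joint would pass 70% of its speed; a pose out of reach is approached as far as the arm can. A call is refused whole if a number of a shift passes 41.7 or a number of a turn 0.125, either way. A call with a gripper value outside its range is refused whole. "hand" is the opening, from -1 (shut) to 1 (fully open), so that 0 is half open, set as the call begins (left out, the last holds). The fingers move at their own pace and stop on an object; "newtons" is the grip in N (left out, the last holds). Time passes only in rows, so rows that do not move let the fingers close. It gives the time, the measured TCP pose, the force and the opening at its end, in the units of the state.
- read_state(): the state, without advancing time (a new reading comes with each control period).
- capture(name): name is "scene" or "top"; returns the picture (400x640x3 uint8, blue, green, red); there is no depth.
- camera_model(name): a dict with "intrinsics" (3x3 intrinsics, pixels), "k1" (the pictures are not rectified: a ray, as slopes to the right and down, at radius r is drawn at 1 + k1 r^2 times it, then the intrinsics apply), "origin" and "attitude" of the camera in the world. Camera axes: x right, y up, looking along -z (the intrinsics and any distortion apply to the point x, -y, -z); pixel columns grow to the right and rows downward; lengths in m; the calibration is good to about 2 mm. A picture is of the moment at which its call begins. camera_model takes no time and is no camera call.
- job_done(): hands the job in, once; it reports no verdict.
The state is a dict: "clock": time; "joints": joint angles; "qd": joint speeds; "joint_efforts": joint torques, N m; "tcp_pos": TCP position; "orientation": TCP orientation; "contact_force": force on the tool from outside, world axes, zero at the start; "torque": the same for the moment, N m; "grip_width": finger opening in m.
Only numpy, scipy, OpenCV 4.12 (cv2) and the standard library are available. Lean on these libraries where they do the work, as an engineer would, in place of code of your own. Each camera call takes 0.05 s, during which the arm holds its last target.

## Working session

There is one attempt and no reset: what is moved stays moved. The work goes in short steps, Python scripts to look and compute and a tool call to move; the robot and the scene stay as the last step left them, time stands still between calls to the robot, and variables do not carry over. Pictures are saved under pics/ and viewed, and the job is handed in when it is done.

Besides the shell and the picture viewer there is one more tool, called after "Request:" by a JSON object that holds its "api" and its "payload", one argument or row to a line. send_rows: Moves the arm, as the interface text tells. Its arguments: {"type":"object","properties":{"steps":{"type":"array"},"hand":{"type":"number"},"newtons":{"type":"number"}},"required":["steps"]}

```bash
mkdir -p pics; ls; python3 - <<'E'
from cell import *
import cv2
for n in("scene","top"):
    cv2.imwrite(f"pics/{n}0.png",capture(n)); print(n,camera_model(n))
print(read_state())
E
```

```text
pics
scene {'intrinsics': array([[448.07820843,   0.        , 318.47741391],
       [  0.        , 448.07820843, 199.27124817],
       [  0.        ,   0.        ,   1.        ]]), 'k1': -0.10340709553382495, 'origin': array([-0.04551024, -1.00134909,  0.66901132]), 'attitude': array([ 0.81997069,  0.50416989, -0.13209947, -0.23666541])}
top {'intrinsics': array([[372.64306643,   0.        , 321.25168057],
       [  0.        , 372.64306643, 200.02246524],
       [  0.        ,   0.        ,   1.        ]]), 'k1': -0.0063914862636186695, 'origin': array([ 0.35705263, -0.03080321,  1.34409898]), 'attitude': array([ 0.70527592,  0.04683808, -0.06028366, -0.70481058])}
{'clock': 0.1, 'joints': array([-1.29598804e+00,  3.20233876e-01,  1.56552557e+00, -2.35999307e-05,
        1.25735331e+00, -1.99864404e-02]), 'qd': array([-0.00044846, -0.00122778, -0.00305125, -0.00064605, -0.00035301,
        0.00148255]), 'joint_efforts': array([-8.37846474e-04, -4.13331449e+01, -2.32509148e+01,  7.29020778e-02,
        4.21626039e-02, -4.90886862e-05]), 'tcp_pos': array([ 0.16703146, -0.55006596,  0.40401293]), 'orientation': array([-4.55912426e-04,  8.03290007e-01, -5.95587599e-01, -6.08235326e-04]), 'contact_force': array([ 0.12429251,  0.7932013 , -0.1871437 ]), 'torque': array([ 0.0001203 , -0.08493728,  0.01541931]), 'grip_width': 0.09143182827856781}
```

View pics/scene0.png

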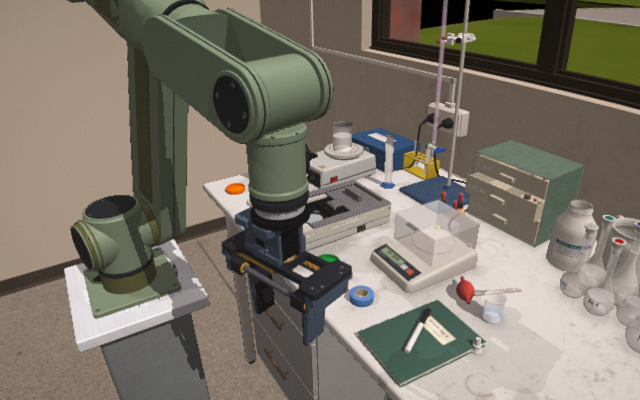

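View pics/top0.png

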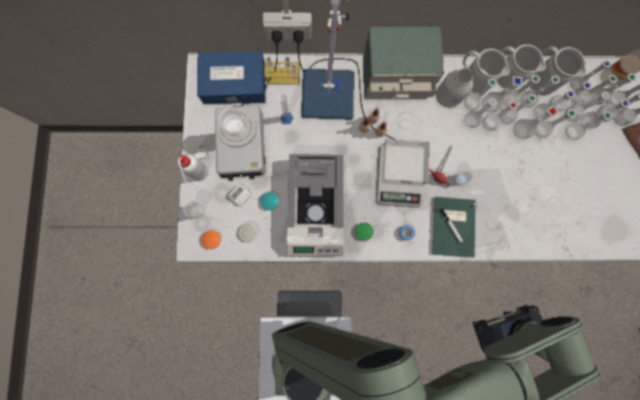

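```bash
python3 - <<'E'
import cv2
a=cv2.imread("pics/top0.png")
cv2.imwrite("pics/c1.png",cv2.resize(a[145:265,175:335],None,fx=5,fy=5,interpolation=cv2.INTER_CUBIC))
cv2.imwrite("pics/c2.png",cv2.resize(a[145:265,275:355],None,fx=5,fy=5,interpolation=cv2.INTER_CUBIC))
E
```

```text
(no output)
```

View pics/c1.png

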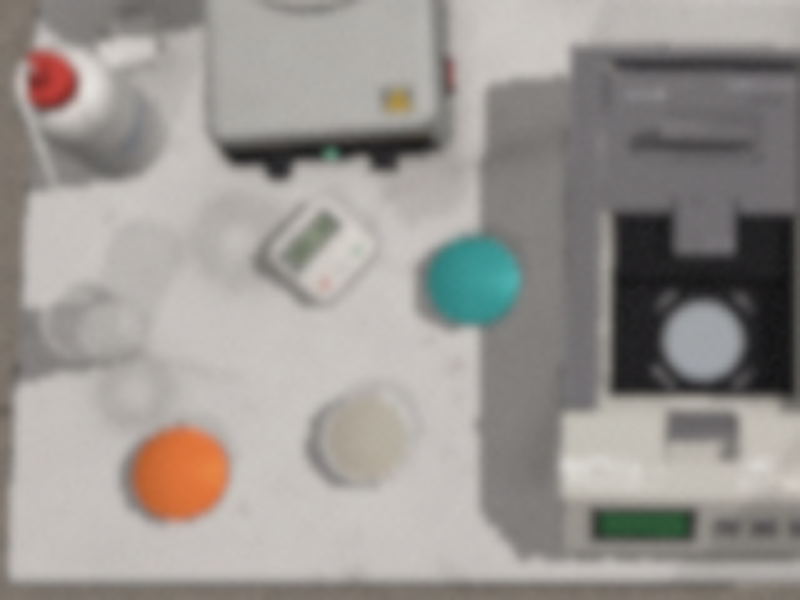

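View pics/c2.png

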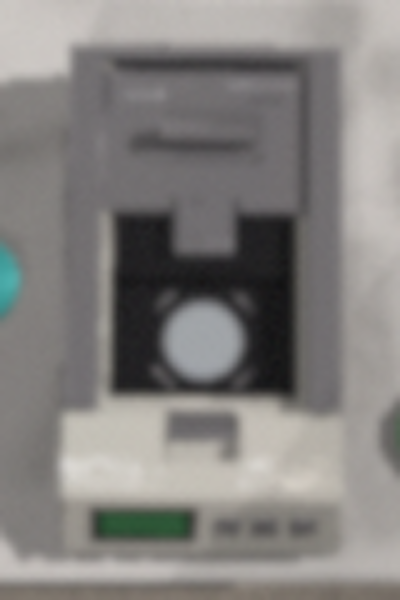

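```bash
cat > h.py <<'E'
import numpy as np, cv2
from scipy.spatial.transform import Rotation as R
from cell import *
def cam(n):
    m=camera_model(n); q=np.array(m["attitude"]); return m, R.from_quat([q[1],q[2],q[3],q[0]]).as_matrix()
def p2w(n,u,v,z):
    m,A=cam(n); K=m["intrinsics"]; k=m["k1"]
    a=(u-K[0,2])/K[0,0]; b=(v-K[1,2])/K[1,1]; x,y=a,b
    for _ in range(30):
        s=1+k*(x*x+y*y); x,y=a/s,b/s
    d=A@np.array([x,-y,-1]); o=m["origin"]; return o+d*(z-o[2])/d[2]
def w2p(n,P):
    m,A=cam(n); K=m["intrinsics"]; c=(np.array(P)-m["origin"])@A
    x=c[...,0]/-c[...,2]; y=-c[...,1]/-c[...,2]; s=1+m["k1"]*(x*x+y*y)
    return np.stack([K[0,0]*x*s+K[0,2],K[1,1]*y*s+K[1,2]],-1)
E
python3 - <<'E'
from h import *
f=lambda x,y,ox:(ox+(x+.5)/5-.5,145+(y+.5)/5-.5)
for nm,x,y,ox,z in [("dish",367,437,175,.01),("nest",202,340,275,.036),("rearL",72,47,275,.072),("rearR",340,49,275,.072),("frontL",62,405,275,.072),("frontR",341,408,275,.072),("tabtipL",172,252,275,.065),("tabtipR",236,254,275,.065),("bar",195,142,275,.088),("orange",181,473,175,.01),("ttiur",474,280,175,.01),("panelL",92,512,275,.05),("panelR",192,510,275,.05),("chFL",112,390,275,.036),("chFR",297,391,275,.036)]:
    print(nm,np.round(p2w("top",*f(x,y,ox),z)*1000,1))
E
```

```text
dish [445.1 204.8  10. ]
nest [512.  -33.7  36. ]
rearL [714.9  58.1  72. ]
rearR [ 714.3 -130.5   72. ]
frontL [462.9  61.8  72. ]
frontR [ 461.  -128.8   72. ]
tabtipL [570.1 -12.7  65. ]
tabtipR [568.8 -57.2  65. ]
bar [643.2 -28.5  88. ]
orange [419.5 335.7  10. ]
ttiur [558.4 131.   10. ]
panelL [391.   41.8  50. ]
panelR [392.4 -27.   50. ]
chFL [476.5  29.5  36. ]
chFR [ 475.9 -100.7   36. ]
```

Request:
{"api": "send_rows", "payload": {
  "steps": [
    [[14,36,0,0,0,-0.025],[14,36,0,0,0,-0.025],[14,36,0,0,0,-0.025],[14,36,0,0,0,-0.025],[14,36,0,0,0,-0.025],[14,36,0,0,0,-0.025],[14,36,0,0,0,-0.025],[14,36,0,0,0,-0.025],[14,36,0,0,0,-0.025],[14,36,0,0,0,-0.025],[14,36,0,0,0,-0.025],[14,36,0,0,0,-0.025]]
  ]
}}

```text
clock: 1.1
tcp_pos: [0.3349, -0.1163, 0.4047]
orientation: [0.0, -0.705, 0.71, -0.0]
contact_force: [1.0, -0.4, 0.0]
grip_width: 0.0912
```

Request:
{"api": "send_rows", "payload": {
  "steps": [
    [[12,36,0,0,0,0],[12,36,0,0,0,0],[12,36,0,0,0,0],[12,36,0,0,0,0],[12,36,0,0,0,0],[12,36,0,0,0,0],[12,36,-20,0,0,0],[12,36,-20,0,0,0],[14,33,-30,0,0,0],[0,0,-30,0,0,0],[0,0,0,0,0,0]]
  ]
}}

```text
clock: 2.02
tcp_pos: [0.4413, 0.1979, 0.3038]
orientation: [-0.006, -0.706, 0.708, 0.002]
contact_force: [-1.3, -0.5, -0.4]
grip_width: 0.0913
```

```bash
python3 - <<'E'
from h import *
s=capture("scene");cv2.imwrite("pics/s1.png",s)
cv2.imwrite("pics/s1c.png",cv2.resize(s[130:290,180:420],None,fx=3.3,fy=3.3,interpolation=cv2.INTER_CUBIC))
a=capture("top");cv2.imwrite("pics/t1.png",a)
cv2.imwrite("pics/t1c.png",cv2.resize(a[145:265,175:335],None,fx=5,fy=5,interpolation=cv2.INTER_CUBIC))
st=read_state();print(st["tcp_pos"],st["orientation"],st["joints"])
E
```

```text
[0.44247654 0.19706206 0.30846783] [-1.69454739e-03 -7.05404298e-01  7.08802934e-01  5.53314425e-04] [ 3.95322547e-01  2.66835624e-01  1.90873714e+00 -3.11269442e-04
  9.69575858e-01  1.97110181e+00]
```

View pics/s1c.png

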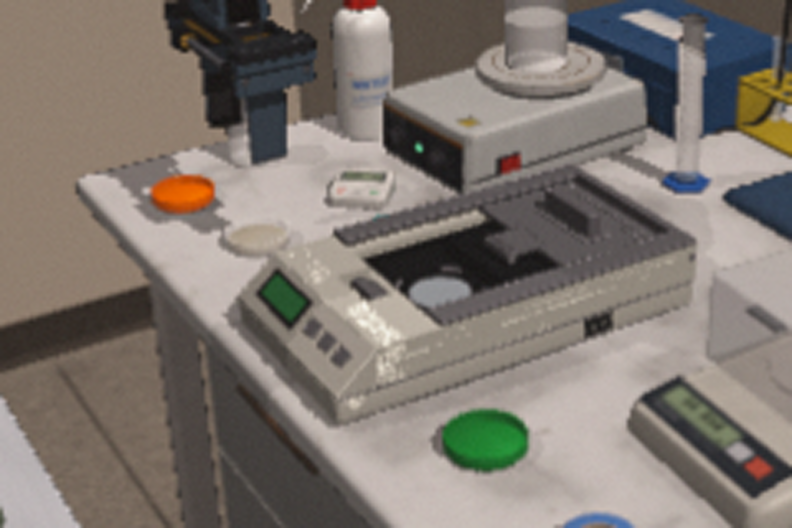

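View pics/t1c.png

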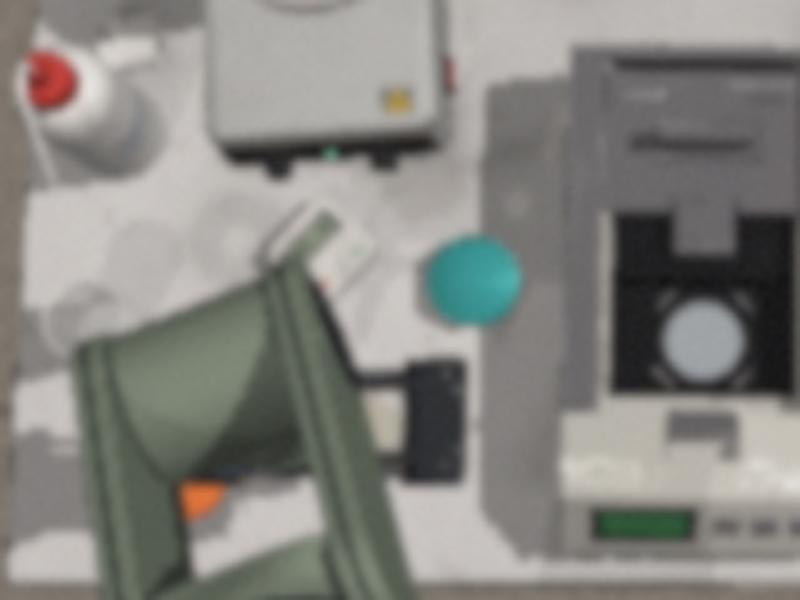

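```bash
python3 - <<'E'
from h import *
s=cv2.imread("pics/s1.png")
cv2.imwrite("pics/s1d.png",cv2.resize(s[185:235,235:335],None,fx=8,fy=8,interpolation=cv2.INTER_CUBIC))
cv2.imwrite("pics/s1e.png",cv2.resize(s[175:265,245:395],None,fx=5.3,fy=5.3,interpolation=cv2.INTER_CUBIC))
# predicted
th=np.linspace(0,2*np.pi,9)[:-1]
print(np.round(w2p("scene",[[.445+.033*np.cos(t),.205+.033*np.sin(t),.015] for t in th]),1).tolist())
print(w2p("scene",[.445,.205,.015]),w2p("scene",[.512,-.0337,.036]))
E
```

```text
[[267.0, 196.3], [261.3, 194.4], [253.6, 195.1], [248.2, 198.0], [248.4, 201.5], [254.1, 203.5], [262.1, 202.8], [267.4, 199.8]]
[257.75647233 198.85662117] [313.26396763 217.96560423]
```

View pics/s1d.png

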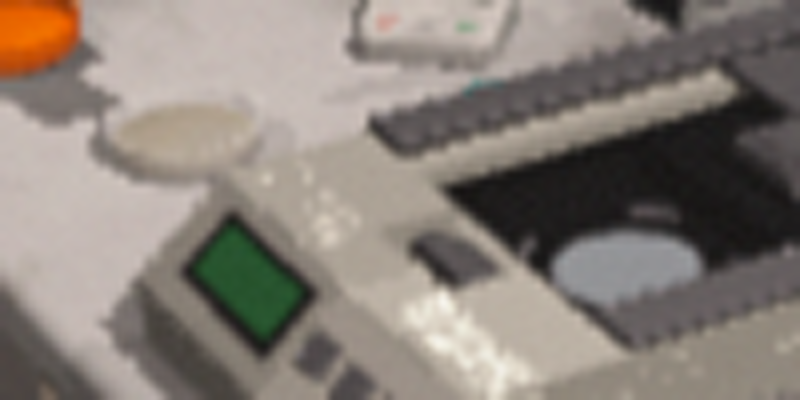

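View pics/s1e.png

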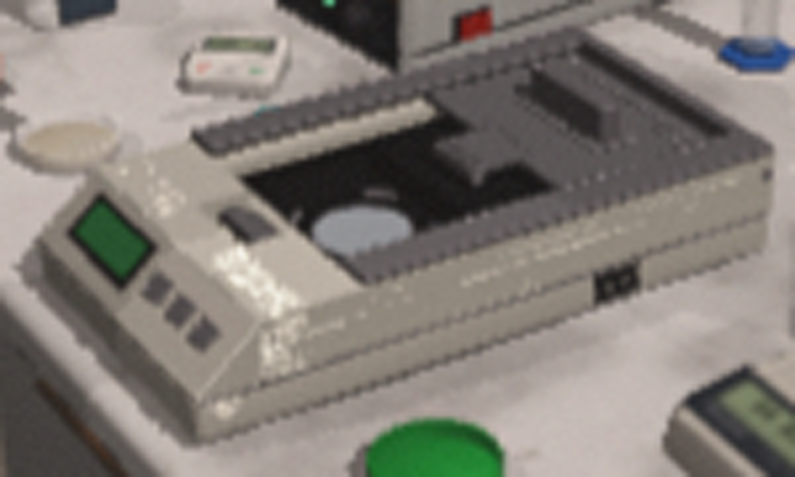

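```bash
python3 - <<'E'
from h import *
from scipy.optimize import least_squares
f=lambda x,y,ox,oy,k:(ox+(x+.5)/k-.5,oy+(y+.5)/k-.5)
S=lambda x,y:("scene",)+f(x,y,245,175,5.3)
T=lambda x,y:("top",)+f(x,y,275,145,5)
obs=[(S(773,150),(205,-96,72)),(S(582,33),(205,96,72)),(S(198,438),(-150,-96,2)),(S(766,250),(205,-96,2)),
(T(72,47),(205,96,72)),(T(340,49),(205,-96,72)),(T(202,340),(0,0,36)),(T(112,390),(-42,66,36)),(T(297,391),(-42,-66,36)),
(S(360,232),(0,0,36))]
def wp(p,q):
    c,s=np.cos(p[2]),np.sin(p[2]); return [p[0]+(c*q[0]-s*q[1])/1e3,p[1]+(s*q[0]+c*q[1])/1e3,q[2]/1e3]
def r(p): return np.ravel([w2p(o[0],wp(p,q))-np.array(o[1:]) for o,q in obs])
s=least_squares(r,[.512,-.034,0],loss="soft_l1");print(s.x,np.round(r(s.x).reshape(-1,2),1).tolist())
print("yaw sd",np.sqrt(np.diag(np.linalg.inv(s.jac.T@s.jac)))*1)
for o in [S(607,105),]: print(p2w(*o,.088))
# bar
print(p2w(*T(195,142),.088)); print(read_state()["tcp_pos"])
E
```

```text
[ 0.51167393 -0.03354573 -0.0155941 ] [[0.9, -1.1], [-1.0, -2.3], [-0.1, 3.0], [1.0, 1.1], [-0.3, -0.9], [0.6, -0.2], [-0.0, 0.1], [-1.0, 1.6], [-0.5, 2.1], [0.6, -0.4]]
yaw sd [0.00164842 0.00177606 0.01010333]
[ 0.64733825 -0.06838411  0.088     ]
[ 0.64321884 -0.02852552  0.088     ]
[0.44247654 0.19706206 0.30846783]
```

Request:
{"api": "send_rows", "payload": {
  "steps": [
    [[0,2,-30,0,0,0],[0,0,-20,0,0,0],[0,0,0,0,0,0],[0,0,0,0,0,0]]
  ],
  "newtons": 6
}}

```text
clock: 2.45
tcp_pos: [0.4432, 0.1985, 0.2605]
orientation: [0.0, -0.705, 0.709, -0.0]
contact_force: [-1.0, -0.7, 1.0]
grip_width: 0.0911
```

Request:
{"api": "send_rows", "payload": {
  "steps": [
    [[1,3,-20,0,0,0],[1,3,-20,0,0,0],[0,0.5,-15,0,0,0],[0,0,-10,0,0,0],[0,0,0,0,0,0],[0,0,0,0,0,0]]
  ]
}}

```text
clock: 2.95
tcp_pos: [0.4457, 0.2056, 0.1959]
orientation: [0.001, -0.705, 0.709, -0.001]
contact_force: [0.3, 0.4, -0.3]
grip_width: 0.0912
```

```bash
python3 - <<'E'
from h import *
s=capture("scene")
cv2.imwrite("pics/s2.png",cv2.resize(s[150:250,200:320],None,fx=6,fy=6,interpolation=cv2.INTER_CUBIC))
E
```

```text
(no output)
```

View pics/s2.png

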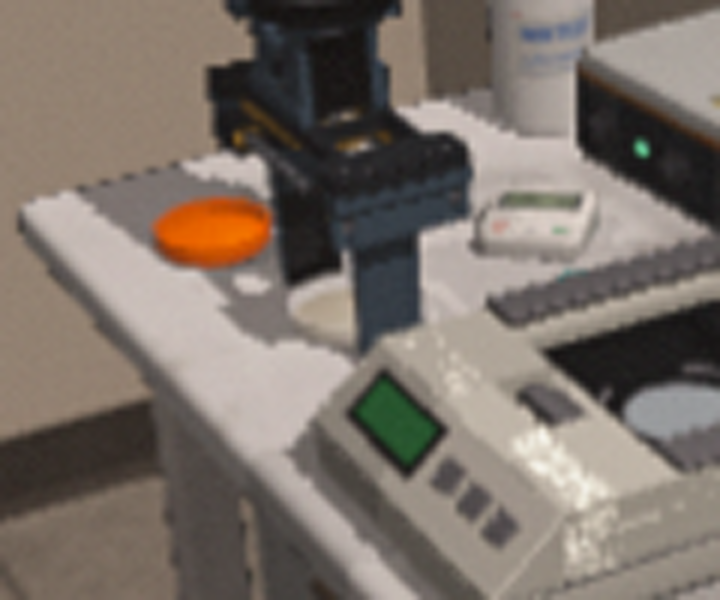

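Request:
{"api": "send_rows", "payload": {
  "steps": [
    [[0,0,-2,0,0,0],[0,0,0,0,0,0],[0,0,0,0,0,0],[0,0,0,0,0,0],[0,0,0,0,0,0],[0,0,0,0,0,0],[0,0,0,0,0,0],[0,0,0,0,0,0]]
  ],
  "hand": -1,
  "newtons": 6
}}

```text
clock: 3.67
tcp_pos: [0.445, 0.2057, 0.1926]
orientation: [0.0, -0.705, 0.709, -0.0]
contact_force: [-0.6, -0.6, 6.2]
grip_width: 0.0659
```

Request:
{"api": "send_rows", "payload": {
  "steps": [
    [[0,0,4,0,0,0],[0,0,10,0,0,0],[0,0,15,0,0,0],[0,0,20,0,0,0],[0,0,20,0,0,0],[0,0,20,0,0,0],[0,0,15,0,0,0],[0,0,5,0,0,0],[0,0,0,0,0,0]]
  ]
}}

```text
clock: 4.42
tcp_pos: [0.445, 0.2058, 0.3022]
orientation: [0.001, -0.705, 0.709, -0.0]
contact_force: [-0.0, 0.4, -0.8]
grip_width: 0.066
```

```bash
python3 - <<'E'
from h import *
s=capture("scene")
cv2.imwrite("pics/s3.png",cv2.resize(s[120:250,200:340],None,fx=5,fy=5,interpolation=cv2.INTER_CUBIC))
st=read_state();print(st["tcp_pos"],st["contact_force"],st["grip_width"])
E
```

```text
[0.444683   0.20562875 0.30107125] [ 0.1403204  -0.22829314  0.10697279] 0.0660167271919393
```

View pics/s3.png

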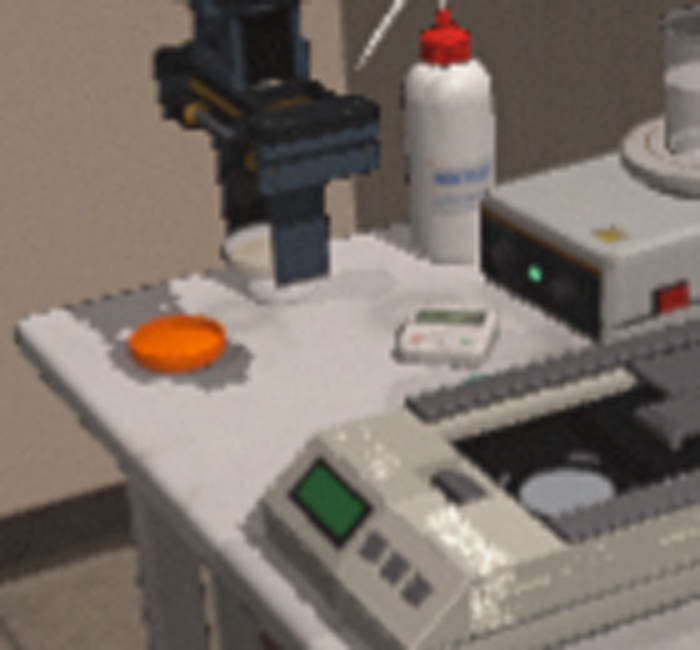

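Request:
{"api": "send_rows", "payload": {
  "steps": [
    [[3,-10,0,0,0,0],[5,-18,0,0,0,0],[6.5,-23,0,0,0,-0.001],[6.5,-23,0,0,0,-0.001],[6.5,-23,0,0,0,-0.001],[6.5,-23,0,0,0,-0.001],[6.5,-23,0,0,0,-0.001],[6.5,-23,0,0,0,-0.001],[6.5,-23,0,0,0,-0.001],[6.5,-23,0,0,0,-0.001],[4,-16,0,0,0,0],[3,-10,0,0,0,0]]
  ]
}}

```text
clock: 5.47
tcp_pos: [0.5118, -0.0346, 0.2997]
orientation: [-0.001, -0.702, 0.712, 0.001]
contact_force: [0.6, 0.4, -0.6]
grip_width: 0.0664
```

Request:
{"api": "send_rows", "payload": {
  "steps": [
    [[0,0,-10,0,0,0],[0,0,-10,0,0,0],[0,0,-5,0,0,0],[0,0,0,0,0,0]]
  ]
}}

```text
clock: 5.8
tcp_pos: [0.5108, -0.0315, 0.2739]
orientation: [-0.002, -0.703, 0.711, 0.002]
contact_force: [-0.6, -0.6, -0.5]
grip_width: 0.066
```

```bash
python3 - <<'E'
from h import *
s=capture("scene")
cv2.imwrite("pics/s4.png",cv2.resize(s[140:270,240:400],None,fx=5,fy=5,interpolation=cv2.INTER_CUBIC))
a=capture("top")
cv2.imwrite("pics/t4.png",cv2.resize(a[145:265,235:395],None,fx=5,fy=5,interpolation=cv2.INTER_CUBIC))
st=read_state();print(st["tcp_pos"],st["orientation"],st["contact_force"],st["grip_width"])
E
```

```text
[ 0.51157385 -0.03152688  0.27557105] [-4.58602153e-04 -7.02870742e-01  7.11317233e-01  5.51825306e-04] [ 0.62750993 -1.2406646  -0.74595037] 0.06611042350646175
```

View pics/s4.png

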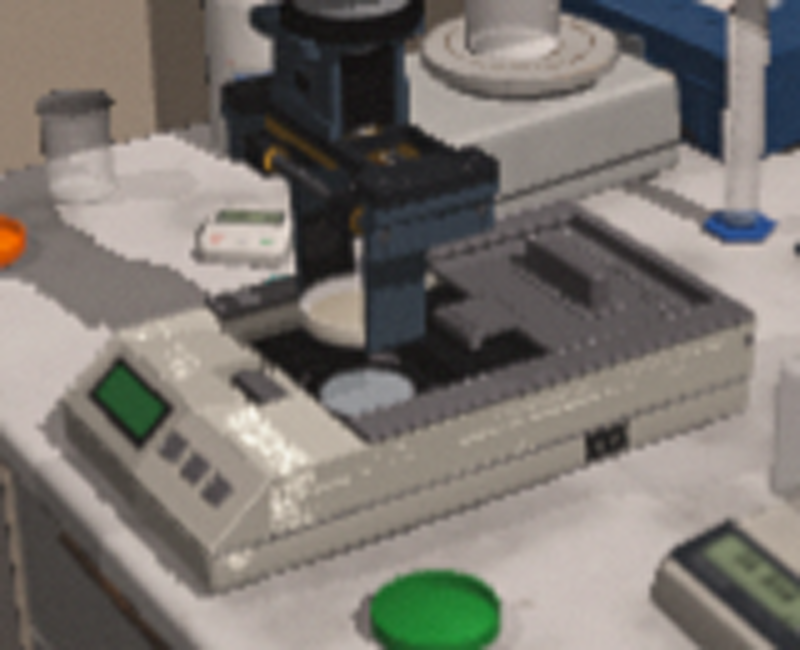

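View pics/t4.png

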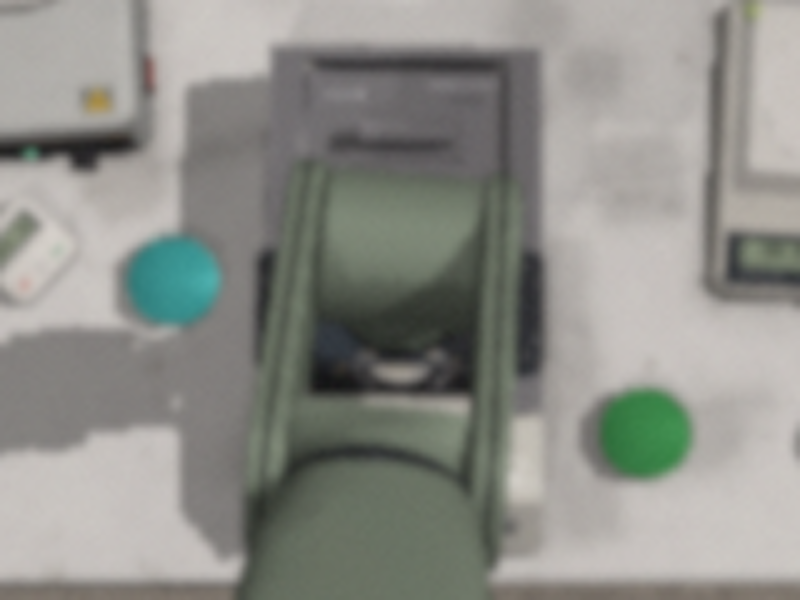

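```bash
python3 - <<'E'
from h import *
th=np.linspace(0,2*np.pi,73)
for z in(.083,.098):
    p=w2p("scene",np.array([[.5115+.033*np.cos(t),-.0315+.033*np.sin(t),z] for t in th]))
    q=(p-[240,140]+.5)*5-.5
    print(z,"left",q[q[:,0].argmin()],"bottom",q[q[:,1].argmax()],"top",q[q[:,1].argmin()])
# pixel shift per mm x
print((w2p("scene",[.5125,-.0315,.09])-w2p("scene",[.5115,-.0315,.09]))*5,(w2p("scene",[.5115,-.0305,.09])-w2p("scene",[.5115,-.0315,.09]))*5)
E
```

```text
0.083 left [304.73187263 319.71241314] bottom [358.80492255 345.76483148] top [367.54340823 291.28768475]
0.098 left [303.65306726 296.02314583] bottom [358.00198185 321.66159093] top [366.8253141  267.99090502]
[ 1.52844338 -0.45640901] [-0.90778085 -0.68010323]
```

Request:
{"api": "send_rows", "payload": {
  "steps": [
    [[0,-0.8,-4,0,0,0],[0,-0.8,-8,0,0,0],[0,-0.4,-8,0,0,0],[0,0,-6,0,0,0],[0,0,-4,0,0,0],[0,0,0,0,0,0]]
  ]
}}

```text
clock: 6.4
tcp_pos: [0.5115, -0.0343, 0.245]
orientation: [-0.001, -0.702, 0.712, 0.001]
contact_force: [-0.3, 0.8, 0.2]
grip_width: 0.0661
```

Request:
{"api": "send_rows", "payload": {
  "steps": [
    [[0.7,0.3,-3,0,0,0],[0.8,0.3,-4,0,0,0],[0,0,-3,0,0,0],[0,0,-1.5,0,0,0],[0,0,0,0,0,0],[0,0,0,0,0,0]]
  ]
}}

```text
clock: 6.9
tcp_pos: [0.5134, -0.0337, 0.2347]
orientation: [-0.0, -0.702, 0.712, -0.0]
contact_force: [0.8, 0.1, -0.2]
grip_width: 0.0663
```

```bash
python3 - <<'E'
from h import *
s=capture("scene")
cv2.imwrite("pics/s5.png",cv2.resize(s[160:250,260:360],None,fx=6,fy=6,interpolation=cv2.INTER_CUBIC))
th=np.linspace(0,2*np.pi,73)
for z in(.041,.056):
    p=w2p("scene",np.array([[.5129+.033*np.cos(t),-.0337+.033*np.sin(t),z] for t in th]))
    q=(p-[260,160]+.5)*6-.5
    print(z,"left",q[q[:,0].argmin()],"bottom",q[q[:,1].argmax()],"top",q[q[:,1].argmin()])
E
```

```text
0.041 left [254.17084838 342.80931647] bottom [318.30743298 375.43533011] top [328.30154034 307.40147359]
0.056 left [252.93366838 315.22118397] bottom [317.39809846 347.39168784] top [327.48773641 280.24612396]
```

View pics/s5.png

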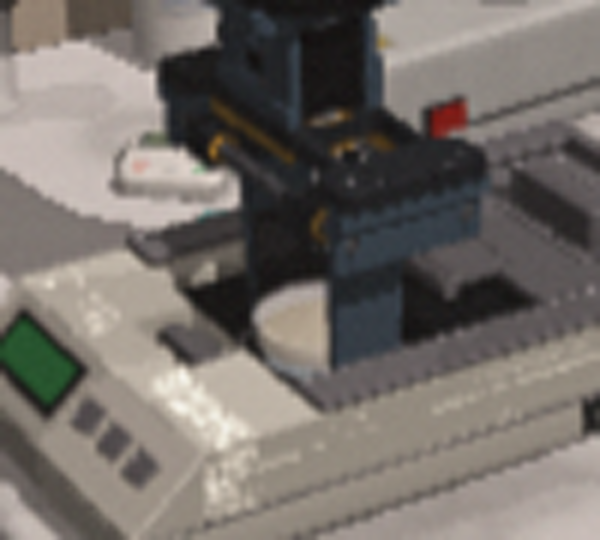

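Request:
{"api": "send_rows", "payload": {
  "steps": [
    [[-0.3,0,-1.5,0,0,0],[0,0,-1.5,0,0,0],[0,0,-1,0,0,0],[0,0,0,0,0,0],[0,0,0,0,0,0]]
  ]
}}

```text
clock: 7.37
tcp_pos: [0.513, -0.0337, 0.2306]
orientation: [-0.0, -0.702, 0.712, 0.0]
contact_force: [-0.0, 0.9, -0.3]
grip_width: 0.0661
```

Request:
{"api": "send_rows", "payload": {
  "steps": [
    [[0,0,-0.7,0,0,0],[0,0,-0.7,0,0,0],[0,0,0,0,0,0],[0,0,0,0,0,0]]
  ]
}}

```text
clock: 7.7
tcp_pos: [0.5131, -0.0337, 0.2293]
orientation: [-0.0, -0.702, 0.712, -0.0]
contact_force: [-0.2, -0.3, -0.6]
grip_width: 0.0663
```

Request:
{"api": "send_rows", "payload": {
  "steps": [
    [[0,0,-0.5,0,0,0],[0,0,0,0,0,0],[0,0,0,0,0,0]]
  ]
}}

```text
clock: 7.95
tcp_pos: [0.513, -0.0337, 0.2288]
orientation: [-0.0, -0.702, 0.712, 0.0]
contact_force: [-0.3, -0.7, -0.5]
grip_width: 0.066
```

Request:
{"api": "send_rows", "payload": {
  "steps": [
    [[0,0,-0.5,0,0,0],[0,0,0,0,0,0],[0,0,0,0,0,0]]
  ]
}}

```text
clock: 8.2
tcp_pos: [0.5131, -0.0337, 0.2286]
orientation: [0.0, -0.702, 0.712, -0.0]
contact_force: [0.3, -0.3, 3.4]
grip_width: 0.066
```

Request:
{"api": "send_rows", "payload": {
  "steps": [
    [[0,0,0,0,0,0],[0,0,0,0,0,0],[0,0,0,0,0,0]]
  ],
  "hand": 0.55
}}

```text
clock: 8.45
tcp_pos: [0.5131, -0.0337, 0.2281]
orientation: [-0.0, -0.702, 0.712, 0.0]
contact_force: [0.2, 0.1, 0.9]
grip_width: 0.0708
```

Request:
{"api": "send_rows", "payload": {
  "steps": [
    [[0,0,0,0,0,0],[0,0,0,0,0,0],[0,0,0,0,0,0]]
  ],
  "hand": 0.85
}}

```text
clock: 8.7
tcp_pos: [0.513, -0.0337, 0.2282]
orientation: [-0.0, -0.702, 0.712, 0.0]
contact_force: [-0.0, -0.2, -0.1]
grip_width: 0.0839
```

Request:
{"api": "send_rows", "payload": {
  "steps": [
    [[0,0,5,0,0,0],[0,0,15,0,0,0],[0,0,30,0,0,0],[0,0,30,0,0,0],[0,0,20,0,0,0],[0,0,0,0,0,0]]
  ]
}}

```text
clock: 9.2
tcp_pos: [0.5143, -0.0338, 0.3331]
orientation: [0.003, -0.702, 0.712, -0.004]
contact_force: [0.1, 0.1, -0.0]
grip_width: 0.0843
```

```bash
python3 - <<'E'
from h import *
s=capture("scene")
cv2.imwrite("pics/s6.png",cv2.resize(s[140:260,260:400],None,fx=5,fy=5,interpolation=cv2.INTER_CUBIC))
st=read_state();print(st["tcp_pos"],st["grip_width"])
E
```

```text
[ 0.51359583 -0.03377826  0.33083149] 0.08458628368661172
```

View pics/s6.png

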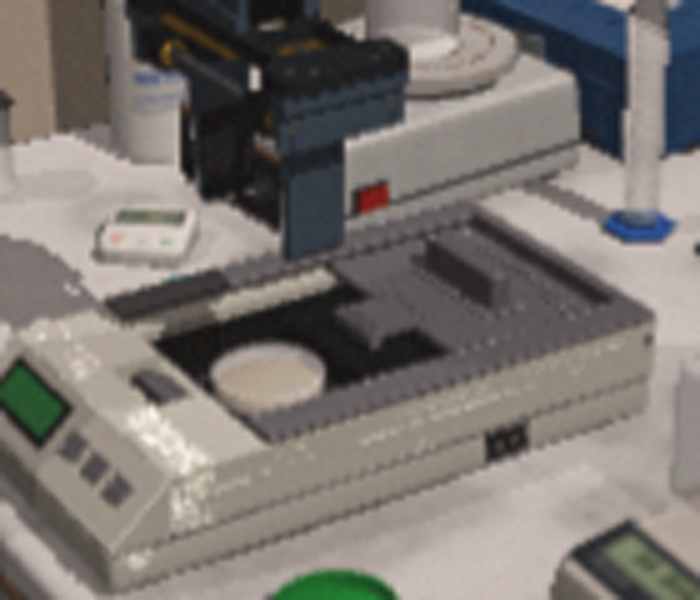

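Request:
{"api": "send_rows", "payload": {
  "steps": [
    [[15,0,0,0,0,0],[25,0,0,0,0,0],[25,0,0,0,0,0],[25,-1,0,0,0,0],[25,-1,0,0,0,0],[25,0,0,0,0,0],[20,0,0,0,0,0],[14,0,0,0,0,0],[4,0,0,0,0,0],[0,0,0,0,0,0]]
  ],
  "hand": -0.35
}}

```text
clock: 10.08
tcp_pos: [0.6914, -0.0357, 0.3263]
orientation: [-0.001, -0.702, 0.712, 0.001]
contact_force: [-0.5, -0.4, 0.2]
grip_width: 0.0299
```

Request:
{"api": "send_rows", "payload": {
  "steps": [
    [[0,0,-15,0,0,0],[0,0,-15,0,0,0],[0,0,-5,0,0,0],[0,0,0,0,0,0]]
  ]
}}

```text
clock: 10.42
tcp_pos: [0.6897, -0.0357, 0.2913]
orientation: [-0.002, -0.702, 0.712, 0.002]
contact_force: [-1.7, 1.0, -0.1]
grip_width: 0.0296
```

```bash
python3 - <<'E'
from h import *
s=capture("scene")
cv2.imwrite("pics/s7.png",cv2.resize(s[110:250,280:420],None,fx=5,fy=5,interpolation=cv2.INTER_CUBIC))
st=read_state();print(st["tcp_pos"],st["grip_width"],st["orientation"])
E
```

```text
[ 0.69022994 -0.03575703  0.29260563] 0.029788676621275816 [-0.00085008 -0.70238982  0.71179142  0.00088813]
```

View pics/s7.png

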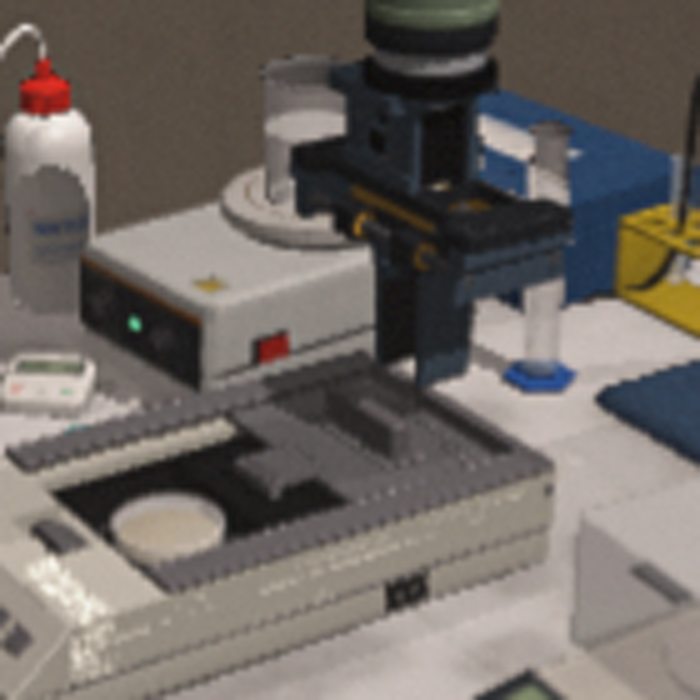

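Request:
{"api": "send_rows", "payload": {
  "steps": [
    [[0,0,-12,0,0,0],[0,0,-10,0,0,0],[0,0,-4,0,0,0],[0,0,0,0,0,0],[-4,0,0,0,0,0],[-4,0,0,0,0,0],[-4,0,0,0,0,0],[0,0,0,0,0,0]]
  ]
}}

```text
clock: 11.13
tcp_pos: [0.6783, -0.0357, 0.2678]
orientation: [-0.0, -0.702, 0.712, 0.0]
contact_force: [-0.5, 1.0, -0.6]
grip_width: 0.0297
```

```bash
python3 - <<'E'
from h import *
s=capture("scene")
cv2.imwrite("pics/s8.png",cv2.resize(s[150:250,290:410],None,fx=6,fy=6,interpolation=cv2.INTER_CUBIC))
st=read_state();print(st["tcp_pos"],st["contact_force"])
E
```

```text
[ 0.67863118 -0.03576004  0.26781245] [0.28764359 0.41708747 0.29658618]
```

View pics/s8.png

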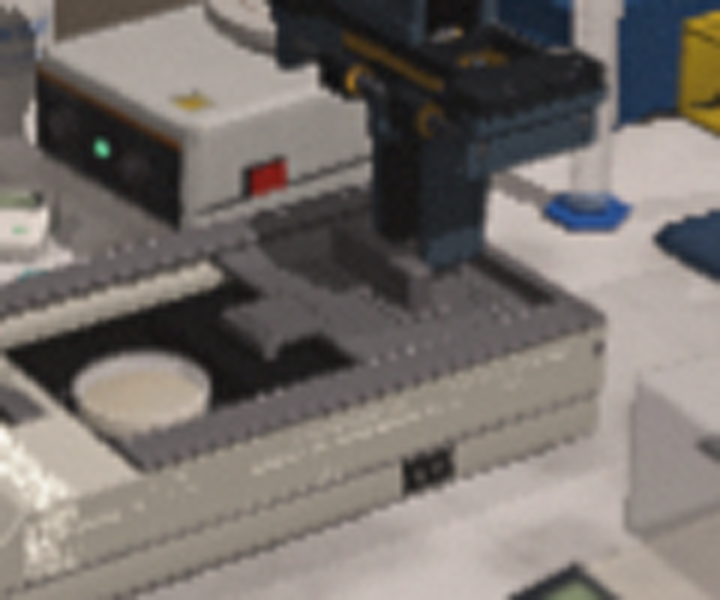

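Request:
{"api": "send_rows", "payload": {
  "steps": [
    [[-4,0,0,0,0,0],[-4,0,0,0,0,0],[-5,0,0,0,0,0],[-6,0.1,0,0,0,0],[-8,0.1,0,0,0,0],[-8,0.1,0,0,0,0]]
  ]
}}

```text
clock: 11.68
tcp_pos: [0.6436, -0.0354, 0.2677]
orientation: [0.0, -0.702, 0.712, -0.001]
contact_force: [2.8, 0.2, 1.5]
grip_width: 0.0297
```

Request:
{"api": "send_rows", "payload": {
  "steps": [
    [[-8,0.1,0,0,0,0],[-8,0.1,0,0,0,0],[-8,0.1,0,0,0,0],[-8,0.1,0,0,0,0],[-6,0.1,0,0,0,0],[-4,0,0,0,0,0],[0,0,0,0,0,0]]
  ]
}}

```text
clock: 12.27
tcp_pos: [0.601, -0.0349, 0.2673]
orientation: [-0.001, -0.702, 0.712, 0.001]
contact_force: [1.3, -0.7, 0.5]
grip_width: 0.0296
```

```bash
python3 - <<'E'
from h import *
s=capture("scene")
cv2.imwrite("pics/s9.png",cv2.resize(s[150:250,270:410],None,fx=5.5,fy=5.5,interpolation=cv2.INTER_CUBIC))
st=read_state();print(st["tcp_pos"],st["contact_force"])
E
```

```text
[ 0.60120537 -0.03491204  0.26706166] [0.5506998  0.59514543 0.42688107]
```

View pics/s9.png

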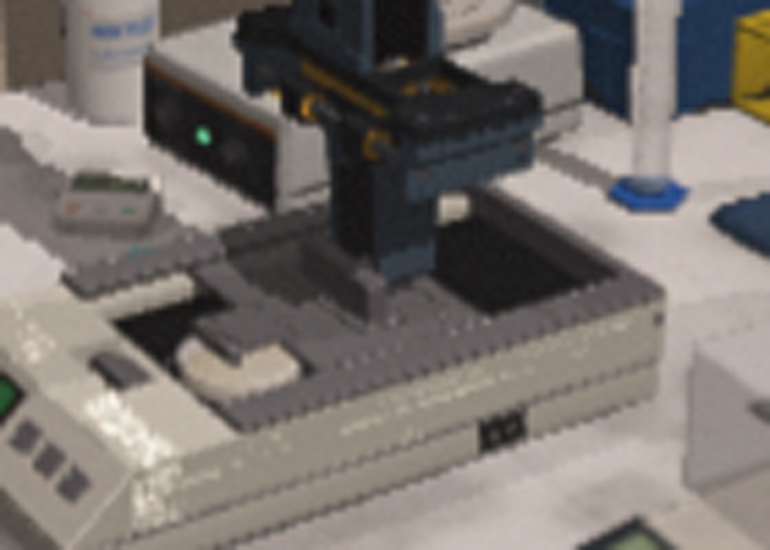

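Request:
{"api": "send_rows", "payload": {
  "steps": [
    [[-5,0,0,0,0,0],[-7,0.1,0,0,0,0],[-7,0.1,0,0,0,0],[-7,0.1,0,0,0,0],[-6,0.1,0,0,0,0],[-5,0,0,0,0,0],[-3,0,0,0,0,0],[0,0,0,0,0,0]]
  ]
}}

```text
clock: 12.98
tcp_pos: [0.5609, -0.0345, 0.267]
orientation: [-0.001, -0.702, 0.712, 0.001]
contact_force: [-0.2, 0.2, 0.4]
grip_width: 0.0299
```

Request:
{"api": "send_rows", "payload": {
  "steps": [
    [[-2,0,0,0,0,0],[-3,0,0,0,0,0],[-3,0,0,0,0,0],[-3,0,0,0,0,0],[0,0,0,0,0,0]]
  ]
}}

```text
clock: 13.4
tcp_pos: [0.5515, -0.0346, 0.2678]
orientation: [0.001, -0.702, 0.712, -0.001]
contact_force: [4.7, -0.9, -0.1]
grip_width: 0.0299
```

Request:
{"api": "send_rows", "payload": {
  "steps": [
    [[-2,0,0,0,0,0],[-2,0,0,0,0,0],[-2,0,0,0,0,0],[0,0,0,0,0,0]]
  ]
}}

```text
clock: 13.73
tcp_pos: [0.5451, -0.0346, 0.2677]
orientation: [0.0, -0.702, 0.712, -0.0]
contact_force: [3.6, 0.4, 2.2]
grip_width: 0.0299
```

Request:
{"api": "send_rows", "payload": {
  "steps": [
    [[-2,0,0,0,0,0],[-2,0,0,0,0,0],[0,0,0,0,0,0],[0,0,0,0,0,0]]
  ]
}}

```text
clock: 14.07
tcp_pos: [0.541, -0.0346, 0.2675]
orientation: [-0.0, -0.702, 0.712, -0.0]
contact_force: [4.2, 0.3, 3.2]
grip_width: 0.0295
```

Request:
{"api": "send_rows", "payload": {
  "steps": [
    [[-1,0,0,0,0,0],[-1,0,0,0,0,0],[-1,0,0,0,0,0],[0,0,0,0,0,0]]
  ]
}}

```text
clock: 14.4
tcp_pos: [0.5373, -0.0345, 0.2669]
orientation: [-0.001, -0.702, 0.712, 0.001]
contact_force: [3.7, -0.2, 2.5]
grip_width: 0.0299
```

```bash
python3 - <<'E'
from h import *
s=capture("scene")
cv2.imwrite("pics/s10.png",cv2.resize(s[160:260,250:370],None,fx=6,fy=6,interpolation=cv2.INTER_CUBIC))
st=read_state();print(st["tcp_pos"],st["contact_force"])
E
```

```text
[ 0.5372766  -0.03450811  0.26677697] [ 3.16200586 -0.49079546  2.17047969]
```

View pics/s10.png

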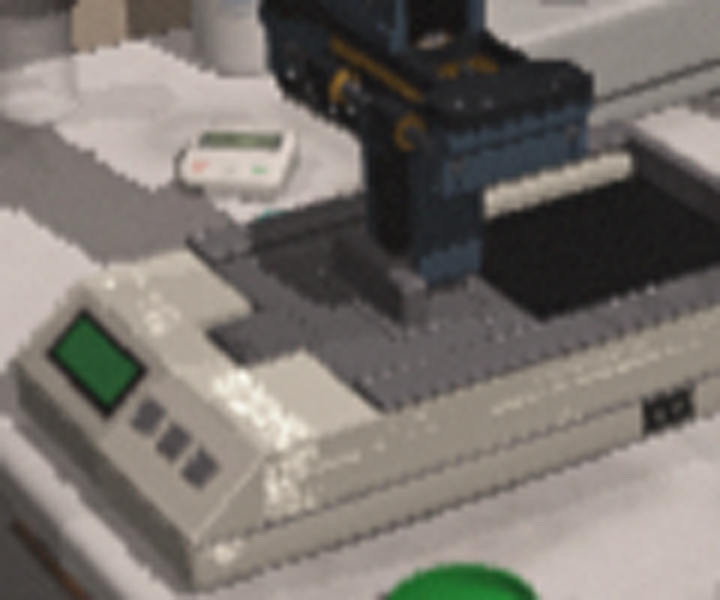

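Close to shut; continue in 1 mm steps and watch the force for the click, then the stop.

Request:
{"api": "send_rows", "payload": {
  "steps": [
    [[-1,0,0,0,0,0],[0,0,0,0,0,0]]
  ]
}}

```text
clock: 14.62
tcp_pos: [0.5365, -0.0345, 0.2668]
orientation: [-0.001, -0.702, 0.712, 0.001]
contact_force: [2.2, 0.6, 1.0]
grip_width: 0.0296
```

Request:
{"api": "send_rows", "payload": {
  "steps": [
    [[-1,0,0,0,0,0],[0,0,0,0,0,0]]
  ]
}}

```text
clock: 14.78
tcp_pos: [0.5355, -0.0345, 0.2668]
orientation: [-0.001, -0.702, 0.712, 0.001]
contact_force: [1.5, 0.2, 1.0]
grip_width: 0.0297
```

Request:
{"api": "send_rows", "payload": {
  "steps": [
    [[-1,0,0,0,0,0],[0,0,0,0,0,0]]
  ]
}}

```text
clock: 14.95
tcp_pos: [0.5347, -0.0344, 0.2668]
orientation: [-0.0, -0.702, 0.712, 0.001]
contact_force: [2.3, 0.1, -1.0]
grip_width: 0.0294
```

Request:
{"api": "send_rows", "payload": {
  "steps": [
    [[-1,0,0,0,0,0],[0,0,0,0,0,0]]
  ]
}}

```text
clock: 15.12
tcp_pos: [0.5341, -0.0344, 0.2672]
orientation: [0.0, -0.702, 0.712, -0.0]
contact_force: [3.9, 1.6, -1.5]
grip_width: 0.0297
```

Request:
{"api": "send_rows", "payload": {
  "steps": [
    [[-1,0,0,0,0,0],[0,0,0,0,0,0]]
  ]
}}

```text
clock: 15.28
tcp_pos: [0.5336, -0.0344, 0.2676]
orientation: [0.001, -0.702, 0.712, -0.001]
contact_force: [4.5, 0.9, -0.3]
grip_width: 0.0295
```

Request:
{"api": "send_rows", "payload": {
  "steps": [
    [[-1,0,0,0,0,0],[0,0,0,0,0,0]]
  ]
}}

```text
clock: 15.45
tcp_pos: [0.5331, -0.0344, 0.2678]
orientation: [0.002, -0.702, 0.712, -0.002]
contact_force: [6.2, 2.2, -1.5]
grip_width: 0.0294
```

```bash
python3 - <<'E'
from h import *
s=capture("scene")
cv2.imwrite("pics/s11.png",cv2.resize(s[190:250,250:330],None,fx=10,fy=10,interpolation=cv2.INTER_CUBIC))
st=read_state();print(st["tcp_pos"],st["contact_force"])
E
```

```text
[ 0.53315753 -0.0343799   0.26781671] [ 5.8484615   1.58136407 -1.20947993]
```

View pics/s11.png

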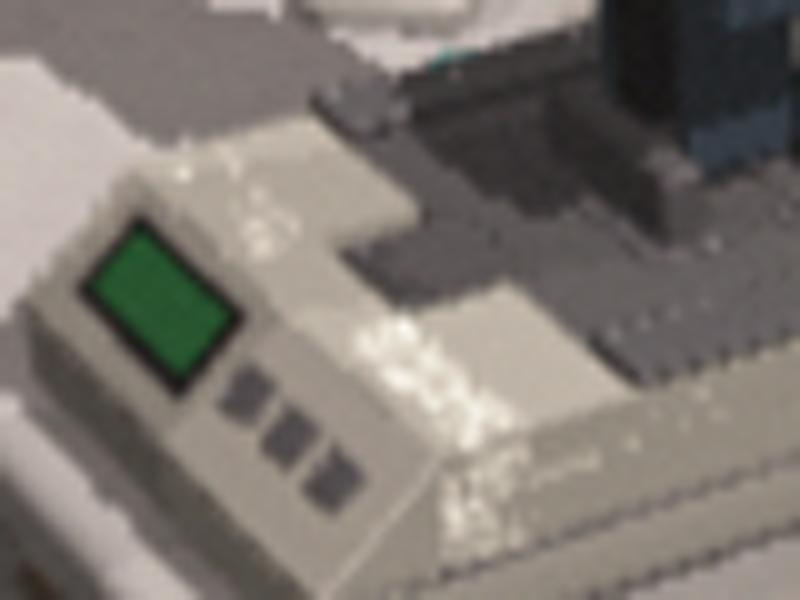

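Request:
{"api": "send_rows", "payload": {
  "steps": [
    [[-1,0,0,0,0,0],[-1,0,0,0,0,0],[0,0,0,0,0,0]]
  ]
}}

```text
clock: 15.75
tcp_pos: [0.5323, -0.0344, 0.268]
orientation: [0.003, -0.702, 0.712, -0.003]
contact_force: [9.8, 2.8, -5.0]
grip_width: 0.0295
```

Request:
{"api": "send_rows", "payload": {
  "steps": [
    [[-1,0,0,0,0,0],[-1,0,0,0,0,0],[0,0,0,0,0,0]]
  ]
}}

```text
clock: 16.0
tcp_pos: [0.5314, -0.0344, 0.2681]
orientation: [0.005, -0.702, 0.712, -0.005]
contact_force: [14.4, 2.4, -8.4]
grip_width: 0.0295
```

Request:
{"api": "send_rows", "payload": {
  "steps": [
    [[5,0,0,0,0,0],[10,0,0,0,0,0],[15,0,5,0,0,0],[5,0,25,0,0,0],[0,0,30,0,0,0],[0,0,10,0,0,0],[0,0,0,0,0,0]]
  ]
}}

```text
clock: 16.58
tcp_pos: [0.5634, -0.0347, 0.3397]
orientation: [0.001, -0.702, 0.712, -0.002]
contact_force: [-0.5, -0.1, 0.6]
grip_width: 0.0298
```

```bash
python3 - <<'E'
from h import *
s=capture("scene")
cv2.imwrite("pics/s12.png",cv2.resize(s[180:260,250:350],None,fx=8,fy=8,interpolation=cv2.INTER_CUBIC)[:600])
f=lambda p:(np.array(p)-[250,180]+.5)*8-.5
pose=[.5117,-.0336,-.0156]
c,si=np.cos(pose[2]),np.sin(pose[2])
W=lambda x,y,z:[pose[0]+(c*x-si*y)/1e3,pose[1]+(si*x+c*y)/1e3,z/1e3]
for dx in(0,4,8):
  print(dx,"tab tip L,R",f(w2p("scene",W(-82+dx,20.5,62))).round(),f(w2p("scene",W(-82+dx,-20.5,62))).round(),"bar top front -y",f(w2p("scene",W(-7+dx,-35,88))).round(),"+y",f(w2p("scene",W(-7+dx,35,88))).round(),"plate rear -y", f(w2p("scene",W(50+dx,-71,72))).round())
print(read_state()["tcp_pos"])
E
```

```text
0 tab tip L,R [274. 281.] [328. 330.] bar top front -y [538. 223.] +y [439. 145.] plate rear -y [735. 263.]
4 tab tip L,R [284. 278.] [338. 327.] bar top front -y [548. 220.] +y [449. 143.] plate rear -y [744. 260.]
8 tab tip L,R [294. 275.] [349. 324.] bar top front -y [558. 217.] +y [459. 140.] plate rear -y [754. 257.]
[ 0.56277267 -0.03463804  0.3377446 ]
```

View pics/s12.png

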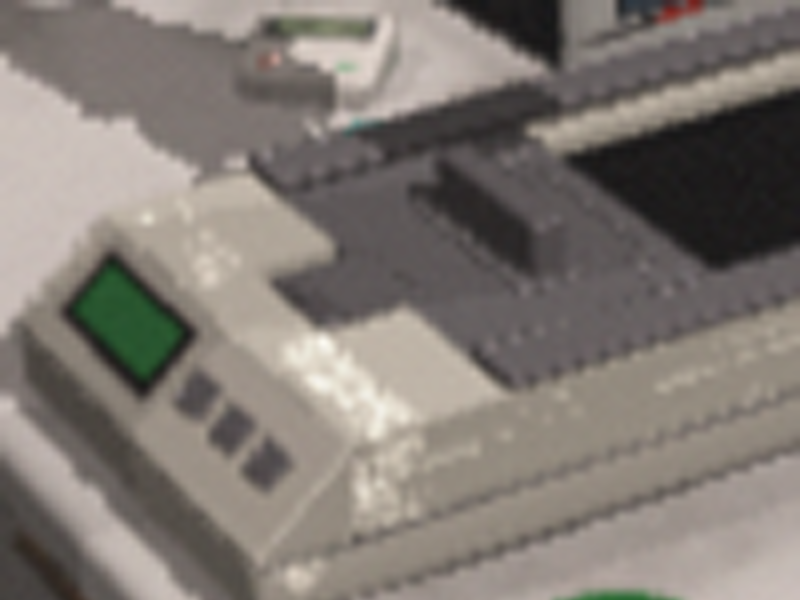

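Request:
{"api": "send_rows", "payload": {
  "steps": [
    [[-20,0,0,0,0,0],[-30,0,0,0,0,0],[-25,0,0,0,0,0],[-12,0,-20,0,0,0],[0,0,-25,0,0,0],[0,0,-18,0,0,0],[0,0,-7,0,0,0],[0,0,0,0,0,0]]
  ]
}}

```text
clock: 17.3
tcp_pos: [0.4747, -0.0345, 0.2646]
orientation: [-0.002, -0.702, 0.712, 0.003]
contact_force: [-0.7, -0.2, 1.7]
grip_width: 0.0299
```

Request:
{"api": "send_rows", "payload": {
  "steps": [
    [[3,0,0,0,0,0],[3,0,0,0,0,0],[2,0,0,0,0,0],[0,0,0,0,0,0]]
  ]
}}

```text
clock: 17.63
tcp_pos: [0.4849, -0.0346, 0.268]
orientation: [0.001, -0.702, 0.712, -0.001]
contact_force: [-0.2, -0.5, 0.1]
grip_width: 0.0294
```

Request:
{"api": "send_rows", "payload": {
  "steps": [
    [[1,0,0,0,0,0],[1,0,0,0,0,0],[1,0,0,0,0,0],[0,0,0,0,0,0]]
  ]
}}

```text
clock: 17.97
tcp_pos: [0.4864, -0.0345, 0.2673]
orientation: [-0.001, -0.702, 0.712, 0.001]
contact_force: [-5.0, -0.2, 3.0]
grip_width: 0.0297
```

Request:
{"api": "send_rows", "payload": {
  "steps": [
    [[1,0,0,0,0,0],[1,0,0,0,0,0],[0,0,0,0,0,0]]
  ]
}}

```text
clock: 18.22
tcp_pos: [0.4886, -0.0345, 0.2672]
orientation: [-0.001, -0.702, 0.712, 0.001]
contact_force: [-5.5, -0.2, 4.3]
grip_width: 0.0302
```

Request:
{"api": "send_rows", "payload": {
  "steps": [
    [[1,0,0,0,0,0],[1,0,0,0,0,0],[0,0,0,0,0,0]]
  ]
}}

```text
clock: 18.47
tcp_pos: [0.4894, -0.0345, 0.2671]
orientation: [-0.002, -0.702, 0.712, 0.002]
contact_force: [-9.1, -1.4, 8.6]
grip_width: 0.0295
```

Request:
{"api": "send_rows", "payload": {
  "steps": [
    [[-5,0,0,0,0,0],[-6,0,3,0,0,0],[0,0,25,0,0,0],[-10,0,35,0,0,0],[-30,0,35,0,0,0],[-30,0,20,0,0,0],[-30,0,0,0,0,0],[-20,0,0,0,0,0],[0,0,0,0,0,0]]
  ]
}}

```text
clock: 19.22
tcp_pos: [0.3596, -0.0343, 0.3824]
orientation: [0.0, -0.702, 0.712, -0.0]
contact_force: [-0.2, 0.2, -0.1]
grip_width: 0.0297
```

```bash
python3 - <<'E'
from h import *
s=capture("scene")
cv2.imwrite("pics/s13.png",cv2.resize(s[180:255,250:350],None,fx=8,fy=8,interpolation=cv2.INTER_CUBIC))
print(read_state()["tcp_pos"],read_state()["contact_force"])
E
```

```text
[ 0.36162838 -0.03446493  0.38257699] [-0.15440219  0.39852139 -0.78408469]
```

View pics/s13.png

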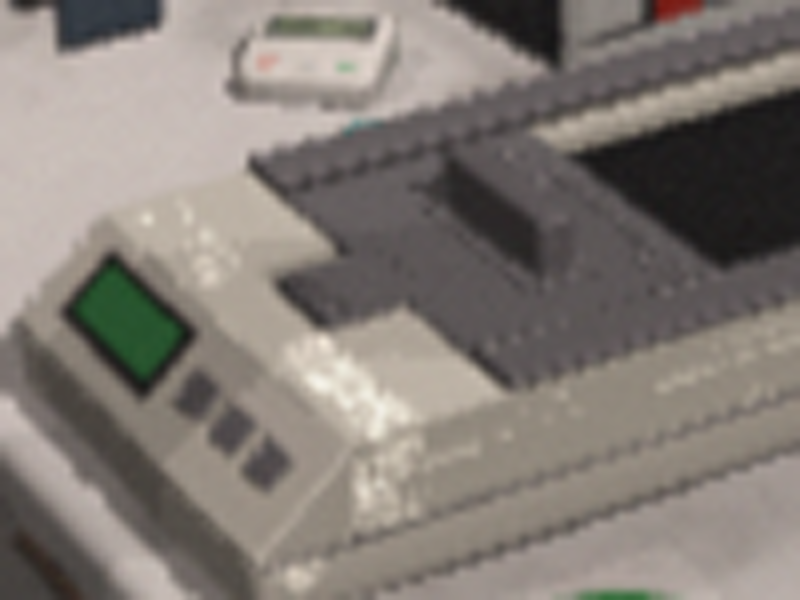

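Request:
{"api": "send_rows", "payload": {
  "steps": [
    [[25,0,0,0,0,0],[35,0,0,0,0,0],[35,0,0,0,0,0],[35,0,0,0,0,0],[35,0,0,0,0,0],[28,0,-10,0,0,0],[5,0,-30,0,0,0],[0,0,-35,0,0,0],[0,0,-28,0,0,0],[0,0,-10,0,0,0],[0,0,0,0,0,0]]
  ]
}}

```text
clock: 20.18
tcp_pos: [0.5612, -0.0345, 0.2659]
orientation: [-0.002, -0.702, 0.712, 0.002]
contact_force: [0.6, 0.1, 0.4]
grip_width: 0.0295
```

Request:
{"api": "send_rows", "payload": {
  "steps": [
    [[-6,0,0,0,0,0],[-6,0,0,0,0,0],[-5,0,0,0,0,0],[-3,0,0,0,0,0],[0,0,0,0,0,0]]
  ]
}}

```text
clock: 20.6
tcp_pos: [0.5402, -0.0345, 0.2702]
orientation: [0.001, -0.702, 0.712, -0.001]
contact_force: [-0.0, -0.2, 0.7]
grip_width: 0.0296
```

Request:
{"api": "send_rows", "payload": {
  "steps": [
    [[-1,0,0,0,0,0],[-1,0,0,0,0,0],[0,0,0,0,0,0]]
  ]
}}

```text
clock: 20.85
tcp_pos: [0.5389, -0.0345, 0.2692]
orientation: [0.0, -0.702, 0.712, -0.0]
contact_force: [0.1, -0.4, 0.6]
grip_width: 0.0296
```

Request:
{"api": "send_rows", "payload": {
  "steps": [
    [[-1,0,0,0,0,0],[-1,0,0,0,0,0],[0,0,0,0,0,0]]
  ]
}}

```text
clock: 21.1
tcp_pos: [0.5371, -0.0345, 0.2689]
orientation: [0.0, -0.702, 0.712, -0.0]
contact_force: [0.5, -0.4, -0.2]
grip_width: 0.0297
```

Request:
{"api": "send_rows", "payload": {
  "steps": [
    [[-1,0,0,0,0,0],[-1,0,0,0,0,0],[0,0,0,0,0,0]]
  ]
}}

```text
clock: 21.35
tcp_pos: [0.535, -0.0346, 0.2689]
orientation: [0.0, -0.702, 0.712, -0.0]
contact_force: [1.2, 0.9, -0.3]
grip_width: 0.0297
```

Request:
{"api": "send_rows", "payload": {
  "steps": [
    [[-1,0,0,0,0,0],[-1,0,0,0,0,0],[0,0,0,0,0,0]]
  ]
}}

```text
clock: 21.6
tcp_pos: [0.5336, -0.0344, 0.2693]
orientation: [0.001, -0.702, 0.712, -0.001]
contact_force: [4.4, 0.9, -0.8]
grip_width: 0.0296
```

Request:
{"api": "send_rows", "payload": {
  "steps": [
    [[-1,0,0,0,0,0],[-1,0,0,0,0,0],[-1,0,0,0,0,0],[0,0,0,0,0,0]]
  ]
}}

```text
clock: 21.93
tcp_pos: [0.5322, -0.0344, 0.27]
orientation: [0.003, -0.702, 0.712, -0.003]
contact_force: [8.9, 2.5, -2.7]
grip_width: 0.0296
```

Request:
{"api": "send_rows", "payload": {
  "steps": [
    [[-1,0,0,0,0,0],[-1,0,0,0,0,0],[-1,0,0,0,0,0],[0,0,0,0,0,0]]
  ]
}}

```text
clock: 22.27
tcp_pos: [0.5309, -0.0344, 0.2702]
orientation: [0.006, -0.702, 0.712, -0.006]
contact_force: [14.6, 2.2, -7.5]
grip_width: 0.0297
```

Request:
{"api": "send_rows", "payload": {
  "steps": [
    [[5,0,0,0,0,0],[10,0,0,0,0,0],[10,0,5,0,0,0],[0,0,25,0,0,0],[0,0,35,0,0,0],[0,0,35,0,0,0],[-20,0,15,0,0,0],[-35,0,0,0,0,0],[-35,0,0,0,0,0],[-35,0,0,0,0,0],[-30,0,0,0,0,0],[0,0,0,0,0,0]]
  ]
}}

```text
clock: 23.27
tcp_pos: [0.3913, -0.0343, 0.3831]
orientation: [-0.003, -0.702, 0.712, 0.003]
contact_force: [-1.1, 0.3, 0.1]
grip_width: 0.0296
```

```bash
python3 - <<'E'
from h import *
s=capture("scene")
cv2.imwrite("pics/s14.png",cv2.resize(s[180:255,250:350],None,fx=8,fy=8,interpolation=cv2.INTER_CUBIC))
cv2.imwrite("pics/s14f.png",s)
E
```

```text
(no output)
```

View pics/s14.png

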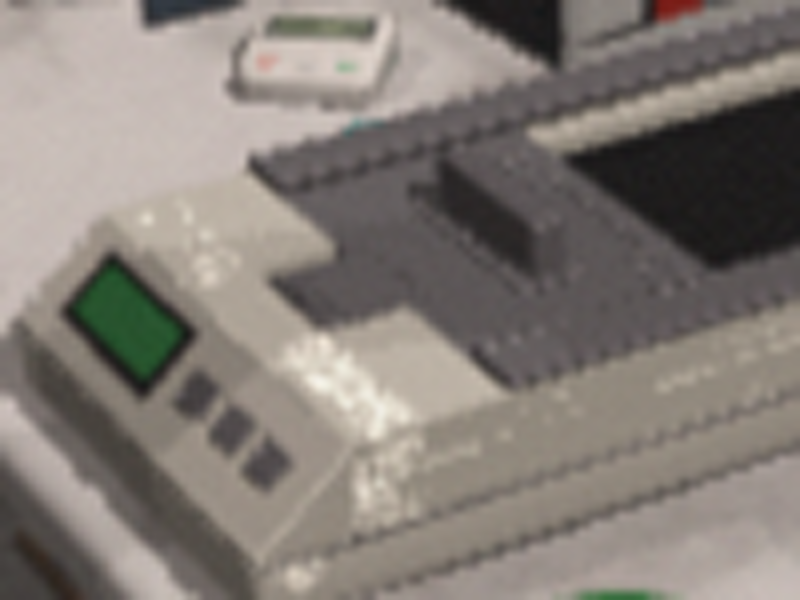

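View pics/s14f.png

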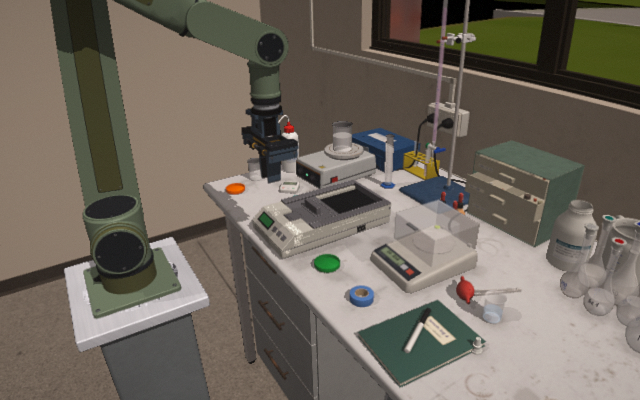

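The final picture shows the cover shut, with the bar's near corner at crop (530,228) and the tab tip in its slot at (275,280). The arm is clear and the bystanders are where they were.

```bash
python3 -c "
from cell import *
print(job_done())"
```

```text
the job is handed in; nothing more can be done
None
```

The dish is in the reader's nest and the cover is shut over it. I handed the job in at about 23 s of the 51 s limit.

- **Dish:** I gripped the clear dish (top picture, about 248, 232) at 6 N and carried it with the tool pointing straight down. It touched the nest floor at the expected height with about 3.4 N. A picture after release showed it flat and centred within a pixel or so.
- **Cover:** I pushed the finger bar from behind. The force dropped from about 4 N to 1.5 N near the end of travel, which I took as the tab's click, then rose to 14 N against the stop.
- **Latch check:** Pushing the bar back open moved the cover about 3 mm, then it held against 9 N. Free sliding takes only about 2–3 N, so I read this as the hook holding. I pushed it to the stop again (14.6 N) in case the tab had ridden up.
- **Last picture:** The bar and tab are in the shut position within about 2 mm, the arm is clear, and the other things on the bench look undisturbed.

I could not read the tab's angle directly. That it clicked down rests on the forces, the pull-back and the pictures. The 3 mm of give is slightly more than the 1.5 mm of play I expected, though the picture measurement is coarse. With the cover shut I could not look at the dish again.

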